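# Shift the eluent pump's gear lever through its H-gate into third

## Robot

A 7-joint arm with a two-finger parallel gripper is mounted at the origin on the work surface. World frame = base frame: x ahead of the robot, y to its left, z up, the work surface at z = 0. Lengths are in m, angles in rad, forces in N, time in s.
With the tool pointing down it reaches from about 0.425 to 0.8 m from the base axis. Payload 8.3 kg.
Tool frame: the origin (TCP) lies midway between the tips of the shut fingers; the grasp point (between the pads) lies 19 mm behind it; z points along the fingers, y is the line along which they close (so a half turn about z gives the same grasp; the last joint's range is limited). The gripper opens to 85 mm and grips with 20 to 120 N. Pads are 22 mm wide; open, the fingers measure 114 mm over their backs; the gripper's body (76 mm by 85 mm) begins 54 mm behind the grasp point. The pads swing forward as they close: fully open they stand 13 mm farther back than shut.
Start: joints at [-1.238, 0.383, 0.016, 1.37, -0.006, 1.388, -0.046], TCP at [0.241, 0.577, 0.231] pointing down, gripper open.
Joint ranges: [-2.95, 2.95], [-0.25, 2.06], [-1.52, 1.56], [0.18, 2.33], [-1.44, 4.58], [0.02, 2.06], [-3.01, 3.01]. Speed limits (rad/s): [2.39, 2.39, 3.01, 3.01, 3.14, 3.14, 3.14].

## Interface

Orientations are given as a rotation vector (axis times angle).
In Python, from bench import status, snapshot, calibration, ticket, models gives the robot as it stands. The module is installed in compiled form; this text tells all that it offers.
- The arm moves only by the shell command python3 -m pendant 'ROWS' [FORCE]. ROWS is JSON, a list that holds one entry, the list of rows, each a list of 7 numbers: the turn, a rotation vector about the world's x, y, z each as a share of pi rad, from -1 to 1, then the shift along the world's x, y, z each as a share of 0.5 m, from -1 to 1, then the finger opening in mm, from 0 to 85.4. A call has 1 to 10 rows; each row is the pose to reach, as a shift and turn from the pose commanded when the call began, turning the shorter way round; what a row does not reach only later rows make up. A row lasts 1/8 s, in which the tool goes at most 62.5 mm and 10.7 degrees, less where a joint would pass 70% of its speed; a pose out of reach is approached as far as the arm can. A call with a number of a shift or a turn outside -1 to 1 is refused whole. A call with a gripper value outside its range is refused whole. The fingers move at their own pace and stop on an object; FORCE is the grip in N (left out, the last holds). Time passes only in rows, so rows that repeat a pose let the fingers close. It gives the time, the measured TCP pose, the force, the opening and the grip force at its end, in the units of the state.
- status.get_obs(): the state, without advancing time (a new reading comes with each control period).
- snapshot(name): name is "scene" or "top" or "wrist"; returns (picture, depth): 400x640x3 uint8, red, green, blue; 400x640 float32, m along the optical axis (not along the pixel's ray), 0 where there is no reading.
- calibration(name): a dict with "fx", "fy", "cx", "cy" (pixels), "position" and "attitude" of the camera in the world; the wrist camera has in their place "T_tool_cam" (4x4, takes a point from camera to tool coordinates, whose origin is the TCP and whose axes are the flange's). Camera axes: x right, y up, looking along -z (the intrinsics and any distortion apply to the point x, -y, -z); pixel columns grow to the right and rows downward; lengths in m; the calibration is good to about 2 mm. A picture is of the moment at which its call begins: read the wrist's pose just before it. calibration takes no time and is no camera call.
- ticket.sign_off(): hands the job in; it is judged then, once.
Trained networks look in the newest picture that a camera, given by its name, has taken for a name from the list of things; names that differ only in an ending like _2 or _b are one class to them, and where a whole thing is asked for, a point or a joint stands for the part that bears it (a point fixed in the world has none). Each returns a list of dicts, best first, with "confidence" (0 to 1); they miss things now and then, are a little off and sometimes report something else, mostly with a low value. They report only what shows in the picture. A call takes as long as a camera call.
- models.boxes_of(thing, camera): "position" ([row, column] in pixels, amid what is visible of it).
- models.cut_out(thing, camera): "mask" (400x640 bool, what is visible of it) and "position" ([row, column] in pixels, amid what is visible of it).
- models.place_of(thing, camera): "position" ([row, column] in pixels: a listed point, or the origin of a listed thing).
The state is a dict: "time": time; "q": joint angles; "joint_velocities": joint speeds; "joint_efforts": joint torques, N m; "tool_pos": TCP position; "ee_rot": TCP orientation; "contact_force": force on the tool from outside, world axes, zero at the start; "ft_torque": the same for the moment, N m; "gripper_width": finger opening in m; "gripper_force": force on a finger pad.
Only numpy, scipy, OpenCV 4.12 (cv2) and the standard library are available. Lean on these libraries where they do the work, as an engineer would, in place of code of your own. Each camera call takes 0.05 s, during which the arm holds its last target. There are 200 camera calls.

## Task

The pump's gear lever has been left somewhere in the left-hand leg of its H-gate, the low range, as you see it facing the pump's front with the keypad and pump heads. Push it with your fingertips to third gear: along the left leg to the cross channel, across to the right-hand leg, then away from the front into the rear right slot until it is fully home, and leave it standing there. Push without gripping the knob or forcing the lever against the gate, and leave the vial, bottle, beaker and spanner around it where they are.

Things in the scene. Friction and masses are not known exactly. Their poses are not given: they have to be found in the camera images.
- pump: Off-white pump, fixed, deck 125 mm above the bench. Origin on the bench below the lever's pivot; x from its front (keypad, display, two steel pump heads; towards the robot) to its rear, y to the left of someone facing the front, z up. Case x -130 to 200, y -110 to 160 mm, pump heads to x -185; a ribbed drive cover, top 155 mm above the bench, at x 114 to 190, y -100 to 60.
- gate (a point): Centre of the top face of the gate block (110 x 110 mm, grey with aluminium top, 140 mm above the bench), axes as the pump's. Its H opening: two legs along x, centred on y = +20 (left) and y = -20 mm (right), 17 mm wide, from x = -30 to +30, joined by a cross channel 20 mm wide along y at x = 0. Slots: first rear left, second front left, third rear right (+x, -y), fourth front right.
- pivot (a point): The lever's pivot (two crossed hinges) inside the pump, 58 mm above the bench. A guide bead 13 mm in diameter on the rod, 78 mm from the pivot, runs in the gate, so the lever can only follow the H, with 2 mm play to either side in a leg and 3.5 mm in the cross channel (about twice that at the knob).
- lever: Gear lever: steel rod, 11 mm thick, with a grey plastic knob 36 mm in diameter and 46 mm tall. Origin in the knob, 165 mm from the pivot (223 mm above the bench when upright), 24 mm above the knob's underside, 22 mm below its top; z up along the lever. The knob is widest from 4 mm below to 14 mm above the origin. It stays where it is left; a push of about 3 to 5 N at the knob moves it.
- gear_shift (a joint): Fore-and-aft lean of the lever, rad: 0 in line with the cross channel, positive with the knob leaning to the pump's rear (+x). About +0.30 fully home in a rear slot, -0.30 in a front slot; the knob travels 165 mm per rad. It can cross over only between about -0.045 and +0.045. Starts anywhere from -0.29 to 0.29.
- gear_cross (a joint): Sideways lean of the lever, rad: 0 midway between the legs, positive with the knob leaning to the right as seen from the front (pump's -y). About -0.26 in the left leg, where it starts, about +0.26 in the right leg (knob 42 mm to that side), with about 0.03 of play either way.
- vial: Capped glass sample vial, 27 mm in diameter, 48 mm tall, standing on the pump's deck behind and to the left of the gate. Origin at the centre of its underside. Not to be disturbed.
- solvent: Amber solvent bottle with a white cap, 86 mm in diameter, 175 mm tall, standing on the bench to one side of the pump. Origin at the centre of its underside. Not to be disturbed.
- beaker: Open glass beaker, 72 mm in diameter, 95 mm tall, standing on the bench to the other side of the pump. Origin at the centre of its underside. Not to be disturbed.
- spanner: Steel open-ended spanner, 140 mm long, lying on the bench to the right of the pump, towards the rear. Origin at the middle of its underside. Not to be disturbed.

How it is judged:
By the outcome, as a careful person would: the job done as asked, in the order asked, and still so for the second after the job is handed in, with the robot touching nothing.
It also fails if it takes over 64 s, if anything falls off the work surface, if the arm or the gripper's body presses on something with over 40 N, if the wrist force passes 120 N, or if a joint passes its speed limit or range.

## Working session

There is one attempt and no reset: what is moved stays moved. The work goes in short steps, Python scripts to look and compute and a shell command to move; the robot and the scene stay as the last step left them, time stands still between calls to the robot, and variables do not carry over. Pictures are saved under pics/ and viewed, at most 10 in all, crops included, and the job is handed in when it is done.

```bash
mkdir -p pics
cat > h.py <<'E'
import numpy as np,cv2
from scipy.spatial.transform import Rotation as R
from bench import status,snapshot,calibration,ticket,models
def cam(n):
    c=calibration(n)
    if 'position' in c:
        a=np.array(c['attitude'],float); 
        M=a if a.shape==(3,3) else (R.from_rotvec(a).as_matrix() if a.size==3 else R.from_quat(a).as_matrix())
        return c,M,np.array(c['position'])
    o=status.get_obs(); T=np.eye(4);T[:3,:3]=R.from_rotvec(o['ee_rot']).as_matrix();T[:3,3]=o['tool_pos']
    T=T@np.array(c['T_tool_cam']); return c,T[:3,:3],T[:3,3]
def ray(n,p):
    c,M,t=cam(n); d=np.array([(p[1]-c['cx'])/c['fx'],-(p[0]-c['cy'])/c['fy'],-1]); return t,M@d
def onz(n,p,z):
    t,d=ray(n,p); return t+d*(z-t[2])/d[2]
def proj(n,P):
    c,M,t=cam(n); q=M.T@(np.array(P)-t); return [c['cy']-c['fy']*q[1]/-q[2], c['cx']+c['fx']*q[0]/-q[2]]
E
python3 - <<'E'
from h import *
print(status.get_obs())
for n in ('scene','top'):
    print(calibration(n))
    p,d=snapshot(n); cv2.imwrite(f'pics/{n}.png',p[:,:,::-1]); np.save(n+'_d',d)
    for th in ('pump','gate','pivot','lever','vial','solvent','beaker','spanner'):
        try:
            for r in models.place_of(th,n)[:2]:
                P=r['position']; i,j=int(P[0]),int(P[1]); t,v=ray(n,P); print(n,th,np.round(P,1),round(r['confidence'],2),np.round(t+v*d[i,j],3),'z0',np.round(onz(n,P,{'gate':.14,'pivot':.058,'lever':.217,'vial':.125}.get(th,0)),3))
        except Exception as e: print(th,e)
E
```

```text
{'time': 0.0, 'q': array([-1.23789043,  0.38424677,  0.01637085,  1.37114431, -0.00634608,
        1.38819104, -0.04654142]), 'joint_velocities': array([ 0.00142825, -0.00117273,  0.00043536,  0.00134018, -0.00046603,
       -0.0006336 ,  0.00229953]), 'joint_efforts': array([-6.21917079e-04, -6.27599931e+01,  8.44072681e-01, -3.71834958e+01,
        1.66007294e-02,  1.38467347e-02, -4.03775641e-05]), 'tool_pos': array([0.24072865, 0.57624208, 0.23027791]), 'ee_rot': array([-6.17576449e-01, -3.07989052e+00,  2.98707671e-03]), 'contact_force': array([-0.12332643,  0.16488663, -0.26076506]), 'ft_torque': array([ 0.08509976, -0.09762189,  0.07094174]), 'gripper_force': 0.0, 'gripper_width': 0.08504831550551066}
{'fx': 476.9946336378237, 'fy': 476.9946336378237, 'cx': 324.64515992194, 'cy': 205.13440212043423, 'position': array([ 1.24723097, -0.11517577,  0.88027507]), 'attitude': array([0.61956246, 0.5007595 , 1.29541193])}
scene pump [224.3 363.6] 0.56 [0.663 0.089 0.149] z0 [0.544 0.131 0.   ]
scene gate [184.2 368.5] 0.87 [0.538 0.135 0.131] z0 [0.547 0.132 0.14 ]
scene gate [224.6 3
[... 781 characters left out ...]
 0.126] z0 [0.545 0.113 0.   ]
top gate [207.1 276.2] 0.91 [0.556 0.124 0.127] z0 [0.555 0.123 0.14 ]
top lever [185.7 259.4] 0.72 [0.596 0.157 0.233] z0 [0.598 0.159 0.217]
top lever [255.6 355.1] 0.56 [ 0.433 -0.074  0.174] z0 [ 0.433 -0.069  0.217]
top vial [167.4 233.8] 0.53 [0.651 0.228 0.173] z0 [0.66  0.236 0.125]
top vial [184.6 260.4] 0.32 [0.598 0.154 0.235] z0 [0.615 0.166 0.125]
top solvent [209.3 273.1] 0.74 [0.55  0.132 0.128] z0 [0.563 0.142 0.   ]
top solvent [256.5 352.8] 0.64 [ 0.431 -0.071  0.139] z0 [ 0.43  -0.085  0.   ]
top beaker [211.3 181. ] 0.79 [0.547 0.378 0.097] z0 [0.556 0.405 0.   ]
top spanner [200.1 364.5] 0.82 [ 0.589 -0.119  0.006] z0 [ 0.59  -0.119  0.   ]
```

View pics/scene.png

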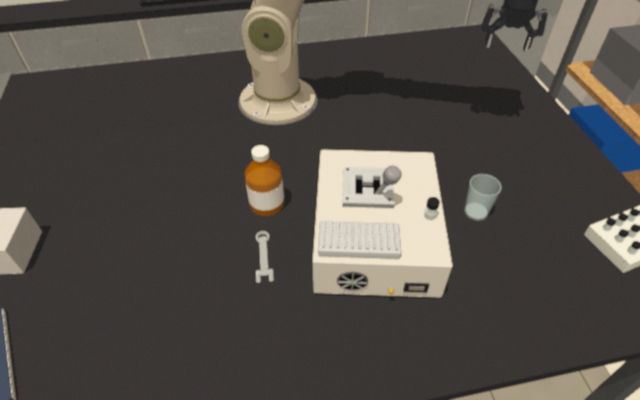

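View pics/top.png

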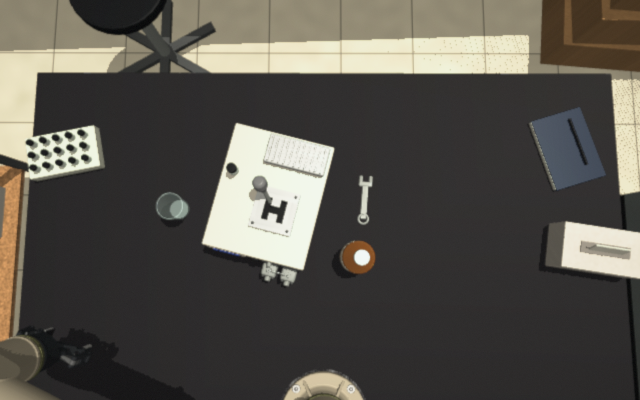

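The scene picture shows the pump upright with the knob at (390,175), left of the gate, and the vial at (432,208). In the top picture the deck corners are at about (236,124), (334,148), (303,269) and (203,244), and the knob is at (260,184), in the rear left.

```bash
cat >> h.py <<'E'
def cloud(n,d):
    c,M,t=cam(n); j,i=np.meshgrid(np.arange(640),np.arange(400))
    D=np.stack([(j-c['cx'])/c['fx'],-(i-c['cy'])/c['fy'],-np.ones_like(j,float)],-1)*d[...,None]
    return D@M.T+t
def fitpump(pts,cols):  # deck rectangle
    r=cv2.minAreaRect((pts*1000).astype(np.float32)); return r
E
python3 - <<'E'
from h import *
for n in('top','scene'):
    d=np.load(n+'_d.npy'); P=cloud(n,d)
    rgb=cv2.imread(f'pics/{n}.png')
    near=(np.hypot(P[...,0]-.56,P[...,1]-.12)<.3)&(d>0)
    deck=near&(abs(P[...,2]-.125)<.008)&(rgb.min(-1)>150)
    k,l,st,_=cv2.connectedComponentsWithStats(deck.astype(np.uint8)); b=1+np.argmax(st[1:,4])
    m=l==b; r=cv2.minAreaRect((P[m][:,:2]*1000).astype(np.float32)); print(n,'deck',np.median(P[m][:,2]),r); print(cv2.boxPoints(r))
    kn=near&(P[...,2]>.19)&(P[...,2]<.26); 
    print('knob pts',kn.sum(),P[kn].mean(0),P[kn].min(0),P[kn].max(0))
    for th in('lever','vial'):
        q=models.cut_out(th,n)
        if q:
            mm=q[0]['mask']&(d>0); print(th,q[0]['confidence'],mm.sum(),np.median(P[mm],0),P[mm].max(0))
E
```

```text
top deck 0.12510358004392463 ((588.7701416015625, 144.89610290527344), (268.9766540527344, 328.51580810546875), 75.67359924316406)
[[396.34183   55.235   ]
 [714.6414   -26.054764]
 [781.1985   234.5572  ]
 [462.89886  315.847   ]]
knob pts 210 [0.60279725 0.15655076 0.22672131] [0.58572352 0.14026429 0.19013066] [0.62374985 0.17573911 0.23786049]
lever 0.63 247 [0.59824667 0.15282302 0.2273223 ] [0.62374985 0.17319911 0.23786049]
vial 0.7 104 [0.64981012 0.23231909 0.17201307] [0.66498246 0.24586044 0.17990558]
scene deck 0.12507066936462985 ((588.3156127929688, 145.16845703125), (269.36627197265625, 334.9603271484375), 75.69309997558594)
[[392.74734   56.049362]
 [717.3192   -26.724594]
 [783.8839   234.28755 ]
 [459.312    317.06152 ]]
knob pts 306 [0.6111985  0.15488127 0.22299802] [0.59023857 0.13929526 0.19001384] [0.62387165 0.17532803 0.23522733]
lever 0.69 351 [0.61014425 0.15116511 0.22277601] [0.62387165 0.17243328 0.23522733]
vial 0.55 303 [0.65843784 0.2318262  0.1592031 ] [0.66702492 0.27438267 0.17561195]
```

```bash
python3 -m pendant '[[[0,0,0,0,0,0.16,0],[0,0,0.047,0.81,-0.86,0.16,0],[0,0,0.047,0.81,-0.86,0.16,0],[0,0,0.047,0.81,-0.86,0.16,0],[0,0,0.047,0.81,-0.86,0.16,0],[0,0,0.047,0.81,-0.86,0.16,0],[0,0,0.047,0.81,-0.86,0.16,0],[0,0,0.047,0.81,-0.86,0.16,0],[0,0,0.047,0.81,-0.86,0.16,0],[0,0,0.047,0.81,-0.86,0.16,0]]]' 
python3 -m pendant '[[[0,0,0,0,0,0,0],[0,0,0,0,0,0,0],[0,0,0,0,0,0,0]]]'
cat >> h.py <<'E'
O=np.array([.5485,.1295,0]); A=R.from_euler('z',-14.33,degrees=True).as_matrix()
def topump(p): return A.T@(np.array(p)-O)
def rep(n=None):
    o=status.get_obs(); print('t',round(o['time'],2),'tcp pump mm',np.round(topump(o['tool_pos'])*1000,1),'F pump',np.round(A.T@o['contact_force'],1),'yaw y-axis',np.round(np.degrees(np.arctan2(*(R.from_rotvec(o['ee_rot']).as_matrix()[[1,0],1]))),1),'w',round(o['gripper_width'],4))
def knob(n,d):
    P=cloud(n,d); q=np.stack([topump(x) for x in P.reshape(-1,3)]) .reshape(P.shape); return q
E
python3 - <<'E'
from h import *
rep()
p,d=snapshot('wrist'); cv2.imwrite('pics/w1.png',p[:,:,::-1]); 
for th in('lever','gate','vial'):
    for r in models.place_of(th,'wrist')[:2]:
        P=r['position']; z={'gate':.14,'lever':.212,'vial':.125}[th]; print(th,r['confidence'],P,np.round(topump(onz('wrist',P,z))*1000,1))
E
```

```text
time: 2.35
tool_pos: [0.6275, 0.166, 0.3107]
ee_rot: [0.388, 3.117, 0.001]
contact_force: [0.3, 1.4, 0.7]
gripper_width: -0.0001
gripper_force: 0.0
time: 2.72
tool_pos: [0.6257, 0.1693, 0.3106]
ee_rot: [-0.384, -3.118, -0.001]
contact_force: [0.4, 0.1, 0.3]
gripper_width: 0.0001
gripper_force: 0.0
t 2.73 tcp pump mm [ 65.   57.6 310.6] F pump [0.4 0.2 0.3] yaw y-axis 75.9 w 0.0001
lever 0.84 [176.3, 301.2] [ 43.9  39.7 212. ]
lever 0.35 [184.2, 130.1] [ 50.9 -97.7 212. ]
vial 0.9 [186.5, 384.0] [ 76.1 123.5 125. ]
```

View pics/w1.png

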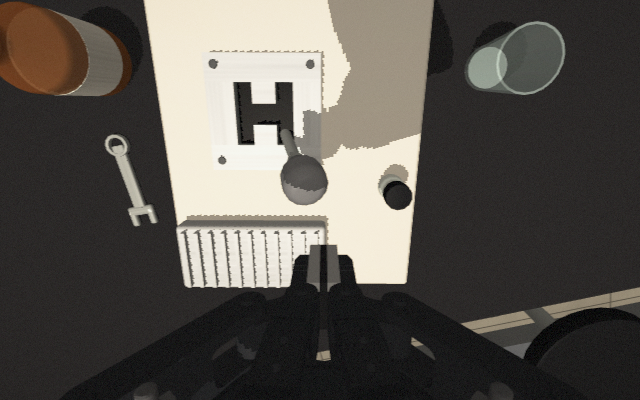

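The wrist picture shows the knob at (303,178), with its rod in the rear end of the left leg, and the vial at (397,195), which agrees with the other estimates. Next I go behind the knob, then down.

```bash
python3 -m pendant '[[[0,0,0,0.052,-0.05,0,0],[0,0,0,0.052,-0.05,0,0],[0,0,0,0.052,-0.05,-0.1,0],[0,0,0,0.052,-0.05,-0.215,0],[0,0,0,0.052,-0.05,-0.215,0],[0,0,0,0.052,-0.05,-0.215,0]]]'
python3 - <<'E'
from h import *
rep()
for p in ([145,235],[145,292],[82,235],[82,292]):
    pass
p,d=snapshot('wrist'); cv2.imwrite('pics/w2.png',p[:,:,::-1])
for r in models.place_of('lever','wrist')[:1]: print(r['confidence'],r['position'],np.round(topump(onz('wrist',r['position'],.212))*1000,1))
E
```

```text
time: 3.68
tool_pos: [0.6533, 0.1431, 0.2058]
ee_rot: [0.387, 3.115, 0.002]
contact_force: [0.9, -0.3, 0.8]
gripper_width: -0.0
gripper_force: 0.0
t 3.67 tcp pump mm [ 98.1  39.1 205.8] F pump [ 1.  -0.1  0.8] yaw y-axis 75.8 w -0.0
0.71 [160.6, 326.3] [ 45.9  40.  212. ]
```

View pics/w2.png

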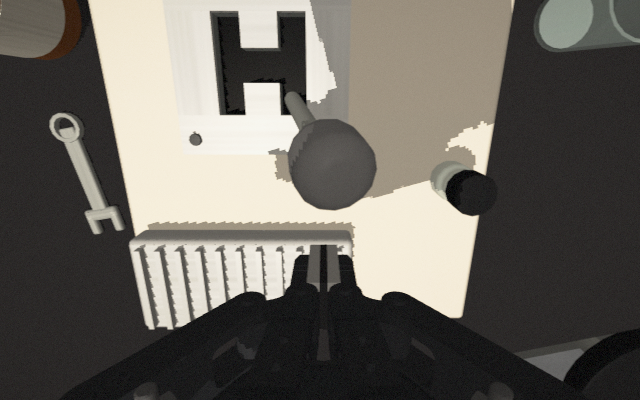

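The knob is at (332,163), directly ahead of the shut fingers at (323,250). I'll push towards the front.

```bash
python3 -m pendant '[[[0,0,0,-0.029,0.0074,-0.004,0],[0,0,0,-0.0388,0.0099,-0.004,0],[0,0,0,-0.0484,0.0124,-0.004,0],[0,0,0,-0.0581,0.0149,-0.004,0],[0,0,0,-0.0678,0.0173,-0.004,0],[0,0,0,-0.0775,0.0198,-0.004,0],[0,0,0,-0.0872,0.0223,-0.004,0],[0,0,0,-0.0969,0.0248,-0.004,0],[0,0,0,-0.1066,0.0272,-0.004,0],[0,0,0,-0.1066,0.0272,-0.004,0]]]'
cat >> h.py <<'E'
def look(pic=None):
    rep()
    for n in('top','scene','wrist'):
        p,d=snapshot(n)
        if pic and n=='wrist': cv2.imwrite(f'pics/{pic}.png',p[:,:,::-1])
        r=models.place_of('lever',n)
        for q in r[:1]: 
            z=.22
            for _ in range(4):
                k=topump(onz(n,q['position'],z)); z=.058+np.sqrt(.165**2-k[0]**2-k[1]**2)
            print(n,round(q['confidence'],2),np.round(k*1000,1))
        q=cloud(n,d)-O; q=q@A
        m=(q[...,2]>.205)&(q[...,2]<.26)&(np.hypot(q[...,0],q[...,1])<.1)&(d>0)
        if n!='wrist' and m.any(): print('  pts',m.sum(),np.round(q[m].min(0)*1000),np.round(q[m].max(0)*1000))
E
python3 -c "from h import *; look('w3')"
```

```text
time: 5.03
tool_pos: [0.5991, 0.156, 0.2013]
ee_rot: [0.389, 3.117, 0.0]
contact_force: [3.2, -0.7, 3.6]
gripper_width: 0.0001
gripper_force: 1.9
t 5.03 tcp pump mm [ 42.5  38.2 201.3] F pump [3.2 0.1 3.6] yaw y-axis 75.8 w 0.0001
  pts 481 [ 10.  -0. 205.] [ 58.  75. 260.]
wrist 0.62 [ 14.6  41.4 217. ]
```

```bash
python3 -m pendant '[[[0,0,0,-0.0097,0.0025,0,0],[0,0,0,-0.0194,0.005,0,0],[0,0,0,-0.0275,0.007,0,0],[0,0,0,-0.0275,0.007,0,0]]]' 
python3 -c "from h import *; look('w3')"
```

```text
time: 5.82
tool_pos: [0.5849, 0.1597, 0.201]
ee_rot: [-0.388, -3.117, -0.0]
contact_force: [2.6, -1.3, 2.4]
gripper_width: 0.0002
gripper_force: 1.6
t 5.83 tcp pump mm [ 27.8  38.3 201. ] F pump [ 2.9 -0.6  2.4] yaw y-axis 75.8 w 0.0002
  pts 475 [ -3.  -0. 206.] [ 44.  78. 260.]
wrist 0.87 [ -0.   42.5 217.4]
```

View pics/w3.png

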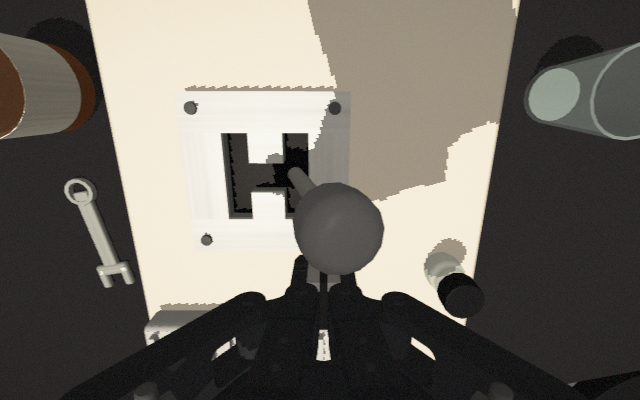

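The rod is at (297,175), in line with the cross channel (rows 163-192), and the knob reads x≈0. Next I go around to the knob's left side.

```bash
python3 -m pendant '[[[0,0,0,0.0388,-0.0099,0,0],[0,0,0,0.0388,-0.0099,0.01,0],[0,0,0,0.0645,0.0909,0.01,0],[0,0,0,0.0645,0.0909,0.01,0],[0,0,0,-0.0281,0.1145,0.01,0],[0,0,0,-0.0281,0.1145,0.01,0],[0,0,0,-0.0281,0.1145,0.01,0]]]'
python3 - <<'E'
from h import *
look('w4')
print(np.round(topump(onz('wrist',[0,0],.14)),3))
for n in('wrist',):
    for r in models.place_of('gate',n)[:2]: print(r['confidence'],r['position'],np.round(topump(onz(n,r['position'],.14))*1000,1))
E
```

```text
time: 7.0
tool_pos: [0.571, 0.2167, 0.2063]
ee_rot: [0.388, 3.118, 0.0]
contact_force: [0.4, 0.6, -0.1]
gripper_width: 0.0003
gripper_force: 0.0
t 7.0 tcp pump mm [  0.3  90.  206.3] F pump [ 0.3  0.7 -0.1] yaw y-axis 75.8 w 0.0003
top 0.72 [ -3.   45.4 216.6]
  pts 95 [-15.  25. 217.] [ 17.  59. 242.]
scene 0.89 [ -7.9  42.8 217.2]
  pts 565 [-12.  24. 205.] [ 21.  99. 260.]
wrist 0.87 [ -0.3  43.1 217.3]
[-0.133 -0.099  0.14 ]
0.81 [210.5, 196.8] [ -3.   -0.4 140. ]
```

View pics/w4.png

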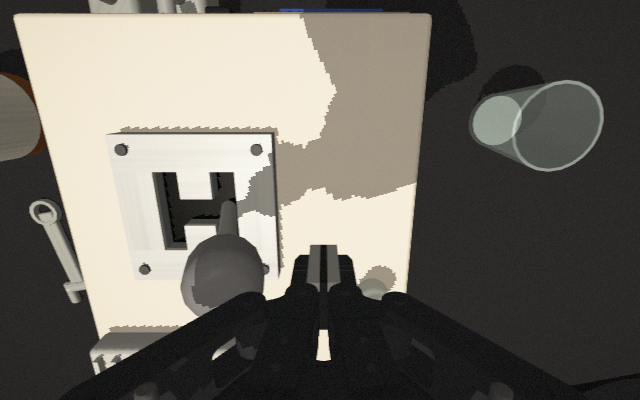

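The knob (222,278) stands clear to the left of the fingers (323,250), and the rod is in line with the channel. I'll push across.

```bash
python3 -m pendant '[[[0,0,0,-0.0054,-0.0213,0,0],[0,0,0,-0.0079,-0.031,0,0],[0,0,0,-0.0104,-0.0407,0,0],[0,0,0,-0.0129,-0.0504,0,0],[0,0,0,-0.0153,-0.0601,0,0],[0,0,0,-0.0178,-0.0698,0,0],[0,0,0,-0.0203,-0.0795,0,0],[0,0,0,-0.0228,-0.0891,0,0],[0,0,0,-0.0252,-0.0988,0,0],[0,0,0,-0.0252,-0.0988,0,0]]]' 
python3 -c "from h import *; look('w5')"
```

```text
time: 8.6
tool_pos: [0.5586, 0.1664, 0.2058]
ee_rot: [-0.39, -3.117, 0.001]
contact_force: [0.7, 2.5, 2.7]
gripper_width: 0.0001
gripper_force: 1.4
t 8.6 tcp pump mm [  0.6  38.2 205.8] F pump [0.1 2.6 2.7] yaw y-axis 75.7 w 0.0001
  pts 3 [ -9.  -7. 226.] [ -7.  -5. 238.]
scene 0.93 [-15.1  -2.6 222.3]
  pts 593 [-14. -10. 206.] [ 20.  74. 260.]
wrist 0.65 [  0.4   7.5 222.8]
```

```bash
python3 -m pendant '[[[0,0,0,-0.0025,-0.0097,0,0],[0,0,0,-0.005,-0.0194,0,0],[0,0,0,-0.0074,-0.0291,0,0],[0,0,0,-0.0099,-0.0388,0,0],[0,0,0,-0.0124,-0.0485,0,0],[0,0,0,-0.0149,-0.0581,0,0],[0,0,0,-0.0173,-0.0678,0,0],[0,0,0,-0.0198,-0.0775,0,0],[0,0,0,-0.0218,-0.0853,0,0],[0,0,0,-0.0218,-0.0853,0,0]]]' 
python3 -c "from h import *; look('w6')"
```

```text
time: 10.15
tool_pos: [0.5474, 0.124, 0.2054]
ee_rot: [-0.39, -3.116, 0.001]
contact_force: [1.0, 2.6, -1.8]
gripper_width: -0.0001
gripper_force: 1.1
t 10.15 tcp pump mm [  0.3  -5.6 205.4] F pump [ 0.3  2.8 -1.8] yaw y-axis 75.7 w -0.0001
scene 0.75 [-12.9 -35.6 218.6]
  pts 609 [-11. -54. 206.] [ 20.  30. 260.]
wrist 0.72 [  1.8 -37.6 218.6]
```

View pics/w6.png

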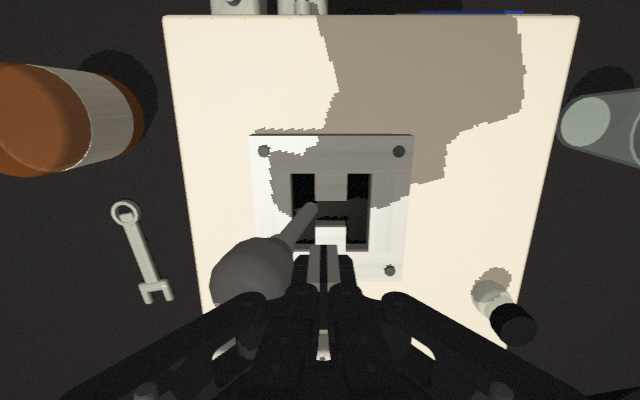

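The knob (252,280) has crossed to the right, to y≈-38. A few more millimetres centre it in the right leg.

```bash
python3 -m pendant '[[[0,0,0,-0.001,-0.0039,0,0],[0,0,0,-0.002,-0.0078,0,0],[0,0,0,-0.002,-0.0078,0,0]]]' 
python3 -c "from h import *; look('w7')"
```

```text
time: 10.82
tool_pos: [0.5467, 0.1208, 0.2059]
ee_rot: [-0.389, -3.117, -0.0]
contact_force: [0.4, 3.1, -2.9]
gripper_width: 0.0003
gripper_force: 1.6
t 10.82 tcp pump mm [  0.4  -8.8 205.9] F pump [-0.4  3.1 -2.9] yaw y-axis 75.8 w 0.0003
scene 0.59 [-15.2 -45.1 216. ]
  pts 596 [ -9. -58. 205.] [ 21.  25. 260.]
wrist 0.81 [  1.6 -39.  218.3]
```

```bash
python3 -m pendant '[[[0,0,0,0.0094,0.0368,0,0],[0,0,0,0.0094,0.0368,0,0],[0,0,0,-0.0778,0.059,-0.006,0],[0,0,0,-0.0778,0.059,-0.006,0],[0,0,0,-0.103,-0.0397,-0.006,0],[0,0,0,-0.103,-0.0397,-0.006,0],[0,0,0,-0.103,-0.0397,-0.006,0]]]' 
python3 -c "from h import *; look('w8')"
```

```text
time: 12.0
tool_pos: [0.4959, 0.1009, 0.2034]
ee_rot: [0.39, 3.117, 0.001]
contact_force: [-0.9, 0.8, -0.2]
gripper_width: 0.0002
gripper_force: 0.0
t 12.0 tcp pump mm [-43.9 -40.8 203.4] F pump [-1.1  0.6 -0.2] yaw y-axis 75.7 w 0.0002
scene 0.67 [-15.2 -43.  216.6]
  pts 635 [-56. -78. 206.] [ 21.  -4. 260.]
wrist 0.96 [  2.3 -39.  218.3]
```

```bash
python3 -m pendant '[[[0,0,0,0.0233,-0.0059,0,0],[0,0,0,0.0329,-0.0084,0,0],[0,0,0,0.0426,-0.0109,0,0],[0,0,0,0.0523,-0.0134,0,0],[0,0,0,0.062,-0.0158,0,0],[0,0,0,0.0717,-0.0183,0,0],[0,0,0,0.0814,-0.0208,0,0],[0,0,0,0.0911,-0.0233,0,0],[0,0,0,0.1008,-0.0257,0,0],[0,0,0,0.1008,-0.0257,0,0]]]' 
python3 -c "from h import *; look('w9')"
```

```text
time: 13.55
tool_pos: [0.5457, 0.0881, 0.2024]
ee_rot: [-0.389, -3.116, 0.001]
contact_force: [-3.0, 1.4, -1.7]
gripper_width: -0.0004
gripper_force: 1.5
t 13.55 tcp pump mm [  7.5 -40.8 202.4] F pump [-3.3  0.6 -1.7] yaw y-axis 75.8 w -0.0004
  pts 600 [ -5. -78. 205.] [ 57.  -5. 260.]
```

View pics/w9.png

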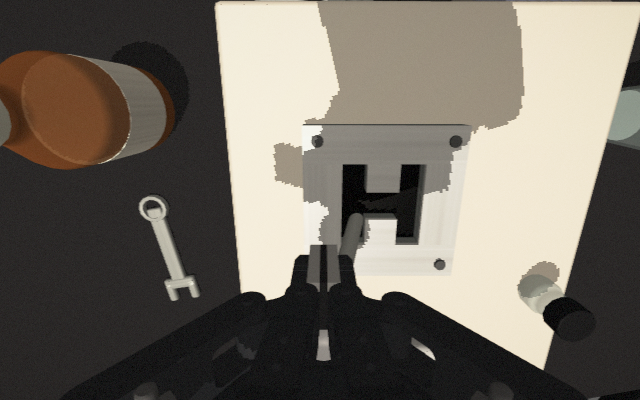

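The rod is entering the rear right slot at (352,230), and the force is still about 3 N. I'll creep on until the force rises.

```bash
python3 -m pendant '[[[0,0,0,0.0058,-0.0015,0,0],[0,0,0,0.0116,-0.003,0,0],[0,0,0,0.0155,-0.004,0,0],[0,0,0,0.0155,-0.004,0,0]]]'; python3 -c "from h import *; rep()"
python3 -m pendant '[[[0,0,0,0.0039,-0.001,0,0],[0,0,0,0.0039,-0.001,0,0]]]'; python3 -c "from h import *; look()"
```

```text
time: 14.35
tool_pos: [0.5536, 0.086, 0.2028]
ee_rot: [-0.389, -3.117, 0.0]
contact_force: [-2.1, 1.0, -2.8]
gripper_width: -0.0
gripper_force: 1.7
t 14.35 tcp pump mm [ 15.7 -40.9 202.8] F pump [-2.3  0.4 -2.8] yaw y-axis 75.8 w -0.0
time: 14.6
tool_pos: [0.5555, 0.0855, 0.2029]
ee_rot: [-0.389, -3.117, 0.0]
contact_force: [-3.4, 1.4, -3.6]
gripper_width: 0.0002
gripper_force: 1.9
t 14.6 tcp pump mm [ 17.6 -40.9 202.9] F pump [-3.7  0.5 -3.6] yaw y-axis 75.8 w 0.0002
top 0.38 [ 75.8 127.8 134.2]
scene 0.57 [ 30.9 -42.9 214.2]
  pts 606 [  5. -80. 205.] [ 66.  -6. 260.]
```

```bash
python3 -m pendant '[[[0,0,0,0.0029,-0.0007,0,0],[0,0,0,0.0029,-0.0007,0,0]]]'; python3 -c "from h import *; rep()"
```

```text
time: 15.15
tool_pos: [0.5568, 0.0852, 0.2028]
ee_rot: [-0.389, -3.117, 0.0]
contact_force: [-4.2, 1.9, -2.6]
gripper_width: 0.0001
gripper_force: 2.1
t 15.15 tcp pump mm [ 19.  -40.9 202.8] F pump [-4.5  0.8 -2.6] yaw y-axis 75.8 w 0.0001
```

```bash
python3 -m pendant '[[[0,0,0,0.0029,-0.0007,0,0],[0,0,0,0.0029,-0.0007,0,0]]]'; python3 -c "from h import *; rep()"
```

```text
time: 15.4
tool_pos: [0.5579, 0.085, 0.2027]
ee_rot: [-0.388, -3.116, 0.0]
contact_force: [-6.3, 0.5, -2.6]
gripper_width: -0.0002
gripper_force: 3.0
t 15.4 tcp pump mm [ 20.1 -40.8 202.7] F pump [-6.2 -1.1 -2.6] yaw y-axis 75.8 w -0.0002
```

```bash
python3 -m pendant '[[[0,0,0,0.0019,-0.0005,0,0],[0,0,0,0.0019,-0.0005,0,0]]]'; python3 -c "from h import *; rep()"
```

```text
time: 15.65
tool_pos: [0.5583, 0.0849, 0.2026]
ee_rot: [-0.388, -3.115, 0.0]
contact_force: [-8.2, 2.2, -2.5]
gripper_width: 0.0002
gripper_force: 4.2
t 15.65 tcp pump mm [ 20.5 -40.8 202.6] F pump [-8.4  0.1 -2.5] yaw y-axis 75.8 w 0.0002
```

The force rose to 8 N and the finger advanced only 0.4 mm of the 1 mm commanded, so the lever is against the end of the slot. I'll back off, lift away and check.

```bash
python3 -m pendant '[[[0,0,0,-0.02,0.005,0,0],[0,0,0,-0.0775,0.0198,0,0],[0,0,0,-0.0775,0.0198,0.1,0],[0,0,0,-0.155,0.0396,0.2,0],[0,0,0,-0.155,0.0396,0.2,0],[0,0,0,-0.155,0.0396,0.2,0]]]'
python3 - <<'E'
from h import *
look('w10')
for th in('vial','solvent','beaker','spanner'):
    for n in('scene',):
        for r in models.place_of(th,n)[:1]: print(th,r['position'])
E
```

```text
time: 16.4
tool_pos: [0.4824, 0.1043, 0.3039]
ee_rot: [0.389, 3.114, 0.002]
contact_force: [-0.5, 0.5, -0.3]
gripper_width: 0.0001
gripper_force: 0.0
t 16.4 tcp pump mm [-57.9 -40.8 303.9] F pump [-0.6  0.4 -0.3] yaw y-axis 75.8 w 0.0001
top 0.45 [ 50.6 -37.7 210.5]
  pts 74 [ 40. -57. 211.] [ 68. -29. 236.]
scene 0.59 [ 38.8 -45.3 211.6]
  pts 280 [ 38. -57. 205.] [ 69. -21. 237.]
vial [215.7, 430.0]
solvent [203.1, 264.5]
beaker [211.5, 472.2]
spanner [257.0, 263.5]
```

View pics/w10.png

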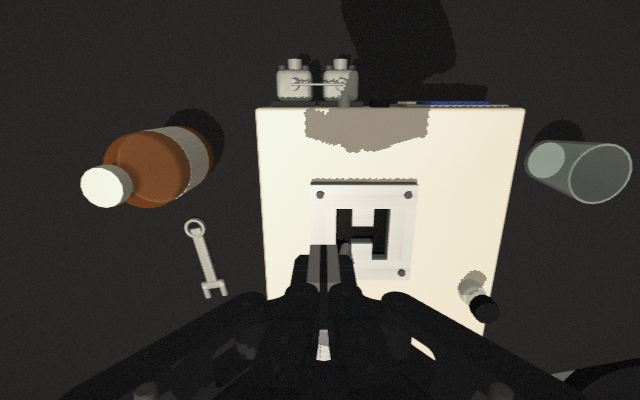

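The rod is at the rear of the right leg (347,250), the bottle, spanner, beaker and vial are unmoved, and the tool is clear. The knob reads x≈50, y≈-40 mm, which is fully home.

```bash
python3 -c "from bench import ticket; print(ticket.sign_off())"
```

```text
the job is handed in; nothing more can be done
None
```

The lever is standing fully home in third gear (rear right slot), pushed there with shut fingertips at no more than about 9 N; the vial, bottle, beaker and spanner were not touched, and the job was handed in at about 17 s.

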